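# Load the slide tray and hold the plating probe on the marked spot

## Robot

A 6-joint arm with a two-finger parallel gripper is mounted at the origin on a cart in front of the work surface, level with it; the furniture and walls round the work are solid. World frame = base frame: x ahead of the robot, y to its left, z up, the work surface at z = 0. Lengths are in m, angles in degrees, forces in N, time in s.
With the tool pointing down it reaches from about 0.35 to 0.875 m from the base axis. Payload 4.2 kg.
Tool frame: the origin (TCP) lies midway between the tips of the shut fingers; the grasp point (between the pads) lies 19 mm behind it (r.pinch_z is the distance from the TCP to the grasp point, in m); z points along the fingers, y is the line along which they close (so a half turn about z gives the same grasp; the last joint's range is limited). The gripper opens to 87 mm and grips with 3 to 60 N. Pads are 19 mm wide; open, the fingers measure 117 mm over their backs; the gripper's body (75 mm by 190 mm) begins 51 mm behind the grasp point.
Start: joints at [89.473, 22.042, 0.453, 0, -68.411, -14.817], TCP at [0.165, 0.603, 0.193] pointing down, gripper open.
Joint ranges: [-179.83, 179.83], [-69.29, 118.12], [-61.27, 80.66], [-181.25, 117.63], [-171.15, -9.14], [-177.46, 177.46]. Speed limits (degrees/s): [159.86, 159.86, 180, 180, 180, 180].

## Interface

Orientations are given as a 3x3 rotation matrix whose columns are the frame's x, y, z axes.
In Python, from station import r, imaging, models gives the robot as it stands. The module is installed in compiled form; this text tells all that it offers.
- The arm moves only by the tool apply_moves, never from a script. Its argument "moves" is a list of rows, each a list of 2 entries, a list of its own where there are three numbers: the shift along the tool's x, y, z in m, then the turn about the tool's z in degrees. A call has 1 to 5 rows; each row shifts and turns the commanded pose from where the row before left it, along the tool's axes as they then stand; what a row does not reach is not made up. A row lasts 1/12 s, in which the tool goes at most 41.7 mm and 7.16 degrees, less where a joint would pass 70% of its speed; a pose out of reach is approached as far as the arm can. A call is refused whole if a number of a shift passes 0.0417 or a number of a turn 7.16, either way. A call with a gripper value outside its range is refused whole. "hand" is the finger opening in m, from 0 to 0.087, set as the call begins (left out, the last holds). The fingers move at their own pace and stop on an object; the grip force is fixed at half the most. Time passes only in rows, so rows that do not move let the fingers close. It gives the time, the measured TCP pose, the force, the opening and the grip force at its end, in the units of the state.
- r.sense(): the state, without advancing time (a new reading comes with each control period).
- imaging.capture(name): name is "side" or "top"; returns a dict with "frame" (480x640x3 uint8, blue, green, red), "intrinsics" (3x3 intrinsics, pixels), "dist" ([k1, k2, p1, p2, k3] as OpenCV has them; the pictures are not rectified), "eye" and "orientation" of the camera in the world. Camera axes: x right, y down, z forward; pixel columns grow to the right and rows downward; lengths in m; the calibration is good to about 2 mm. A picture is of the moment at which its call begins. There is no depth.
- r.finish_job(): hands the job in; it is judged then, once.
Trained networks look in a picture, given as the dict that the camera call returned (one of the last four; its "shot" number tells which), for a name from the list of things; names that differ only in an ending like _2 or _b are one class to them, and where a whole thing is asked for, a point or a joint stands for the part that bears it (a point fixed in the world has none). Each returns a list of dicts, best first, with "confidence" (0 to 1); they miss things now and then, are a little off and sometimes report something else, mostly with a low value. They report only what shows in the picture. A call takes as long as a camera call. They do not tell look-alikes from the thing itself.
- models.cut_out(picture, target): "region" (480x640 bool, what is visible of it) and "extent" ([left, top, width, height] as shares, 0 to 1, of the picture: columns of its width, rows of its height, round what is visible of it).
- models.place_of(picture, target): "at" ([column, row] as shares, 0 to 1, of the picture: columns of its width, rows of its height: a listed point, or the origin of a listed thing).
The state is a dict: "time_s": time; "joints": joint angles; "joint_velocities": joint speeds; "effort": joint torques, N m; "tcp_pos": TCP position; "ee_rot": TCP orientation; "wrist_force": force on the tool from outside, world axes, zero at the start; "moment": the same for the moment, N m; "gripper_width": opening from 0.0 (shut) to 1.0 (fully open); "gripper_force": force on a finger pad.
Only numpy, scipy, OpenCV 4.12 (cv2) and the standard library are available. Lean on these libraries where they do the work, as an engineer would, in place of code of your own. Each camera call takes 0.05 s, during which the arm holds its last target. There are 200 camera calls.

## Task

Take the loaded aluminium tray by its black handle and slide it, with the brass workpiece lying in its pocket, fully home into the slotted holder. Then take the blue probe out of its stand and rest its sprung brass tip on the red dot of the workpiece, square to the sloping face, pressing lightly so that the tip is pushed about half-way in (it must not bottom out). Finish while still holding the probe there like that; leave the other things where they are.

Things in the scene. Friction and masses are not known exactly. Their poses are not given: they have to be found in the camera images.
- holder: Fixed slotted holder, grey rails, aluminium lips, 15 mm high; the tray slides on the bench itself, in along the holder's +x. Origin: on the bench, where the tray's origin lies when fully home. Straight slot x -20 to +55 mm, 88 mm wide; back stop face x = +55; flared mouth x -38 to -20. Lips 9.5 mm above the bench, reaching in to 36 mm from the middle.
- tray: Loose flat aluminium tray 110 (x) x 80 (y) x 6 mm, 0.3 kg, slick plate (friction 0.15). Origin: centre of the plate's underside; the +x end enters the holder first; fully home its axes match the holder's. Black upright handle tab 26 (x) x 12 (y) mm at x = -42, y = 0, top 45 mm high: pinch across y. Fences 4 mm high round x = +14 mm hold the workpiece with 1.5 mm play.
- workpiece: Loose plated brass wedge 56 (x) x 50 (y) mm, about 0.2 kg, in the tray's pocket, axes as the tray's (centre at tray x = +14 mm, underside 6 mm above the tray's). Its top slopes by 15 degrees: low (14 mm) at -x towards the tray's handle, high (29 mm) at +x. Origin: centre of the underside.
- spot (a point): Centre of the red dot (10 mm diameter) on the sloping face, 4 mm to +x and 8 mm to -y of the workpiece's centre, 22.6 mm above its underside. Its z axis is the outward normal of the face, leaning 15 degrees from vertical towards the tray's handle (-x); its y axis is the workpiece's y.
- probe: Loose cordless probe, 0.12 kg, upright, tip down in its stand. Origin: on the axis at the underside of the flange resting on the stand; z points away from the tip. Blue round barrel 26 mm diameter, z 5 to 75 mm; white cap to 82; steel flange 34 mm diameter, z 0 to 5; steel nose 18 mm diameter to z = -24; sprung brass tip 6 mm diameter, round end, to z = -38.
- probe_tip (a point): Outermost point of the sprung brass tip, 38 mm below the probe's origin on its axis when the tip is out; it moves with the tip.
- plunger (a joint): How far the sprung tip is pushed into the probe: 0 out, 0.010 m bottomed out; half-way in is 0.005. Spring: about 0.8 N to start, 2.8 N half-way, 4.8 N fully in.
- stand: Black square probe stand 64 x 64 x 45 mm fixed to the bench, with a round hole 23 mm in diameter and 41 mm deep down its middle. Origin: centre of its underside.
- stand_mouth (a point): Centre of the stand's hole at its top, 45 mm above the bench.
- loupe: Bystander: small black loupe with a light grey cover, 27 x 58 x 14 mm. Leave it alone.
- flux_pot: Bystander: white and orange lidded pot 49 mm in diameter, 32 mm high. Leave it alone.
- tape_measure: Bystander: yellow oblong tape measure 24 x 64 x 14 mm. Leave it alone.
- marker_black: Bystander: felt marker with a black cap, 13 x 136 x 13 mm. Leave it alone.
Not all that is in view belongs to the job. There is more than one size of the probe; the one meant has the size given above.

How it is judged (in metres and radians):
On the way, in this order (a step that is already met when the one before it is completed fails the run):
1. the tray, with the workpiece in it, is fully home in the holder (x of tray in the frame of holder between -0.004 and 0.004 m and horizontal distance between tray and holder below 0.006 m and angle between the x axis of tray and the x axis of holder, either way round below 0.1 rad and z of tray in the frame of holder below 0.004 m and z of spot in the frame of tray below 0.034 m and x of workpiece in the frame of tray above 0.009 m and distance between workpiece and tray below 0.021 m), for 0.2 s.
2. the probe has been lifted out of its stand (distance between probe and stand_mouth above 0.05 m and contact force between probe and stand below 0.1 N and contact force between the fingers and probe above 1 N), for 0.1 s.
At the end, for the whole second after the job is handed in: Tray within 5 mm of fully home, workpiece in its pocket; the fingers hold the probe still and touching nothing else, tip within 6 mm of the dot centre, axis within 7.4 degrees of square to the face, tip pushed in 2 to 8.5 mm with 1 to 8 N. Bystanders within 25 mm; never over 15 N (x of tray in the frame of holder between -0.005 and 0.005 m and horizontal distance between tray and holder below 0.007 m and angle between the x axis of tray and the x axis of holder, either way round below 0.1 rad and z of tray in the frame of holder below 0.004 m and x of workpiece in the frame of tray above 0.009 m and distance between workpiece and tray below 0.021 m and distance between probe_tip and spot below 0.006 m and angle between the z axis of probe and the z axis of spot, either way round below 0.13 rad and value of joint plunger between 0.002 and 0.0085 m and contact force between probe and workpiece between 1 and 8 N and contact force between the fingers and probe above 1 N and contact force between probe and stand below 0.1 N and contact force between probe and tray below 0.1 N and contact force between probe and holder below 0.1 N and linear speed of probe below 0.02 m/s); the arm keeps its last pose, push and grip.
It fails at once if the probe is pressed hard on the workpiece (over 15 N) (contact force between probe and workpiece above 15 N).
It fails at once if a bystander is pushed away by more than 25 mm (distance of any of loupe, flux_pot, tape_measure, marker_black from where it was at the start of the episode above 0.025 m).
It also fails if it takes over 61 s, if anything falls off the work surface, if the arm or the gripper's body presses on something with over 40 N, if the wrist force passes 120 N, or if a joint passes its speed limit or range.

## Working session

There is one attempt and no reset: what is moved stays moved. The work goes in short steps, Python scripts to look and compute and a tool call to move; the robot and the scene stay as the last step left them, time stands still between calls to the robot, and variables do not carry over. Pictures are saved under pics/ and viewed, at most 10 in all, crops included, and the job is handed in when it is done.

Besides the shell and the picture viewer there is one more tool, called after "Emit:" as name(argument=value, ...), one argument or row to a line, values as JSON. apply_moves: Moves the arm, as the interface text tells. Its arguments: {"type":"object","properties":{"moves":{"type":"array"},"hand":{"type":"number"}},"required":["moves"]}

```bash
mkdir -p pics
python3 - <<'E'
from station import r, imaging, models
import cv2
s=r.sense(); print({k:s[k] for k in ("time_s","tcp_pos","ee_rot","gripper_width","wrist_force")}, r.pinch_z)
for n in("top","side"):
    p=imaging.capture(n); cv2.imwrite(f"pics/{n}0.png",p["frame"]); print(n,p["intrinsics"],p["dist"],p["eye"],p["orientation"])
    for t in ("holder","tray","workpiece","spot","probe","probe_tip","stand","stand_mouth","loupe","flux_pot","tape_measure","marker_black"):
        print(t,[( [round(d["at"][0]*640,1),round(d["at"][1]*480,1)],round(d["confidence"],2)) for d in models.place_of(p,t)])
E
```

```text
{'time_s': 0.0, 'tcp_pos': array([0.16518223, 0.60209685, 0.19197991]), 'ee_rot': array([[ 9.64298071e-01, -2.64818759e-01, -5.04596430e-04],
       [-2.64819234e-01, -9.64295891e-01, -2.05121736e-03],
       [ 5.66205716e-05,  2.11161178e-03, -9.99997769e-01]]), 'gripper_width': 0.998374701627221, 'wrist_force': array([ 0.30470394,  0.43933312, -0.39896437])} 0.0187
top [[450.5918552    0.         314.46639392]
 [  0.         450.5918552  243.52415457]
 [  0.           0.           1.        ]] [-0.07664244  0.          0.          0.          0.        ] [ 0.35698584 -0.06798614  1.03385847] [[-0.02474941 -0.97571788  0.21762833]
 [-0.99969201  0.02455503 -0.00359789]
 [-0.00183335 -0.21765034 -0.97602509]]
holder []
tray [([402.2, 289.9], 0.64)]
workpiece [([407.5, 280.6], 0.74)]
spot [([413.5, 281.2], 0.58), ([205.5, 304.3], 0.49), ([405.7, 287.6], 0.38)]
probe [([197.5, 298.7], 0.76), ([405.6, 279.2], 0.67), ([156.0, 278.7], 0.66), ([209.4, 262.1], 0.52)]
probe_tip []
stand [([201.8, 305.9], 0.65)]
stand_mouth [([196.2, 297.2], 0.81)]
loupe [([232.3, 231.2], 0.73), ([383.2, 220.
[... 241 characters left out ...]
.        ]] [-0.05924159  0.          0.          0.          0.        ] [0.63558727 0.766361   0.79936417] [[-0.99610357  0.05088593 -0.07202989]
 [ 0.0878548   0.64382146 -0.76011543]
 [ 0.00769521 -0.76348186 -0.64578342]]
holder [([304.5, 257.2], 0.55)]
tray [([340.5, 215.3], 0.6)]
workpiece [([338.0, 208.6], 0.76)]
spot [([335.9, 203.3], 0.51), ([297.7, 319.1], 0.3), ([339.5, 215.1], 0.28)]
probe [([379.6, 329.2], 0.73), ([336.8, 335.1], 0.71), ([362.3, 369.6], 0.6)]
probe_tip []
stand [([378.3, 341.5], 0.95)]
stand_mouth [([378.2, 327.2], 0.95)]
loupe [([287.8, 220.3], 0.58), ([338.2, 199.5], 0.57)]
flux_pot [([298.1, 321.1], 0.5)]
tape_measure []
marker_black [([313.9, 183.5], 0.46)]
```

View pics/top0.png

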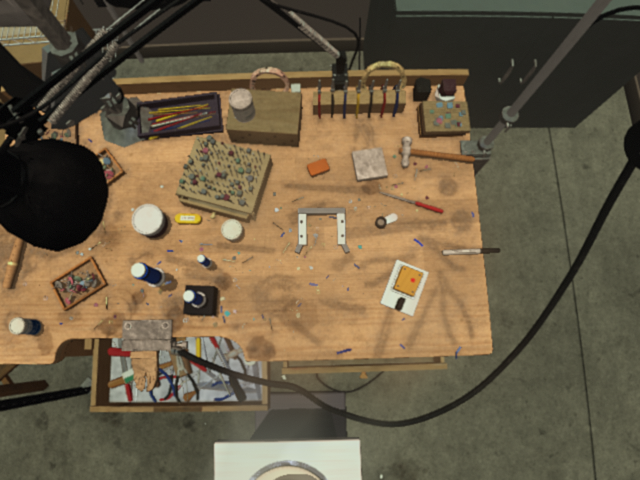

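View pics/side0.png

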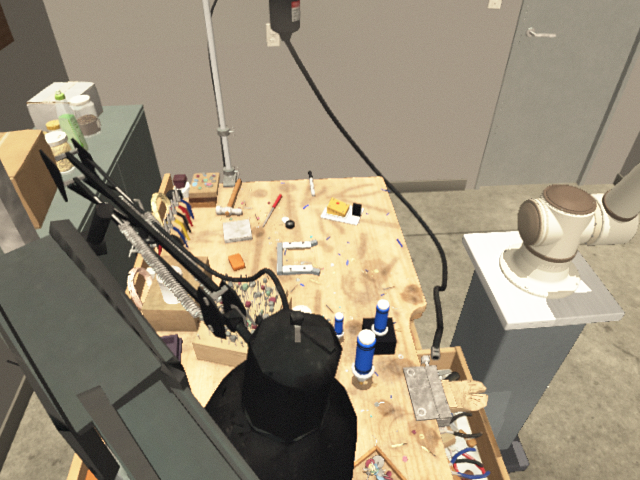

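The top view shows the tray at (405,288) with its handle at (400,304), the holder at (322,230) with its mouth towards the robot, and the stand with a probe at (198,298). The other two probes are look-alikes: a big one standing at (147,273) and a small one at (205,261). By description the wanted one is the probe in the stand. I'll check that in a crop and measure.

```bash
cat > h.py <<'E'
import numpy as np, cv2
from station import r, imaging, models
def ray(p,uv):
    n=cv2.undistortPoints(np.array([[uv]],float),p["intrinsics"],np.array(p["dist"]))[0,0]
    return np.array(p["eye"]),np.array(p["orientation"])@np.array([n[0],n[1],1])
def at(p,uv,z):
    e,d=ray(p,uv); return e+d*(z-e[2])/d[2]
def tri(p,a,q,b):
    e,d=ray(p,a);f,g=ray(q,b);d/=np.linalg.norm(d);g/=np.linalg.norm(g)
    t=np.linalg.lstsq(np.c_[d,-g],f-e,rcond=None)[0]
    A,B=e+d*t[0],f+g*t[1]; return (A+B)/2,np.linalg.norm(A-B)
def proj(p,X):
    R=np.array(p["orientation"]).T; 
    return cv2.projectPoints(np.array(X,float).reshape(-1,1,3),cv2.Rodrigues(R)[0],-R@np.array(p["eye"]),p["intrinsics"],np.array(p["dist"]))[0][:,0]
def crop(p,c,w,h,s):
    x,y=int(c[0]-w/2),int(c[1]-h/2); return cv2.resize(p["frame"][y:y+h,x:x+w],None,fx=s,fy=s,interpolation=cv2.INTER_CUBIC)
E
python3 - <<'E'
from h import *
p=imaging.capture("top");q=imaging.capture("side")
a=crop(p,(350,255),140,110,4.0); b=crop(q,(315,225),100,75,4)
c=crop(p,(180,285),60,55,4); d=crop(q,(362,335),60,75,4)
def pad(i,w,h): return cv2.copyMakeBorder(i,0,h-i.shape[0],0,w-i.shape[1],cv2.BORDER_CONSTANT)
cv2.imwrite("pics/c1.png",np.hstack([pad(a,560,440),np.vstack([pad(c,240,220),pad(crop(q,(365,335),55,55,4),240,220)])]))
cv2.imwrite("pics/c2.png",crop(q,(310,235),130,100,6))
np.set_printoptions(precision=4,suppress=True)
print("lamp",tri(p,(50,190),q,(300,380)))
print("cable top at z0",at(p,(480,390),0))
for t in("tray","workpiece","holder","probe","stand"):
  for n,k in(("top",p),("side",q)):
    for m in models.cut_out(k,t)[:3]:
        c=cv2.findContours(m["region"].astype(np.uint8),0,1)[0]; c=max(c,key=len)
        print(t,n,round(m["confidence"],2),m["region"].sum(),cv2.minAreaRect(c),np.argwhere(m["region"]).mean(0)[::-1])
hsv=cv2.cvtColor(p["frame"],40)
for k,box in((p,(380,255,435,320)),(q,(315,195,370,225))):
    f=k["frame"][box[1]:box[3],box[0]:box[2]].astype(int)
    B,G,R=f[...,0],f[...,1],f[...,2]; m=(R>140)&(G<80)&(B<80); print("red",m.sum(),np.argwhere(m).mean(0)[::-1]+box[:2] if m.any() else None)
    m=(f.max(2)<50);print("blk",m.sum(),np.argwhere(m).mean(0)[::-1]+box[:2])
E
```

```text
lamp (array([0.6379, 0.4235, 0.2563]), np.float64(0.015305329400745879))
cable top at z0 [ 0.2436 -0.4326  0.    ]
tray top 0.75 1032 ((403.9698791503906, 287.9885559082031), (34.949562072753906, 48.3619384765625), 20.772254943847656) [402.1056 292.3605]
tray side 0.71 401 ((342.71661376953125, 210.5036163330078), (39.00208282470703, 21.58285140991211), 12.26477336883545) [347.2893 214.1746]
workpiece top 0.66 621 ((407.39654541015625, 280.7414245605469), (24.16038703918457, 27.04912757873535), 23.198591232299805) [407.3462 280.475 ]
workpiece side 0.56 288 ((337.01031494140625, 207.726806640625), (20.306926727294922, 15.331727981567383), 23.962486267089844) [337.0451 207.1597]
holder top 0.79 938 ((322.0, 230.0), (44.0, 52.0), 90.0) [321.774  224.6205]
holder side 0.87 780 ((298.5, 256.5), (43.0, 35.0), 0.0) [294.4051 258.3564]
probe top 0.79 270 ((194.40000915527344, 298.20001220703125), (22.360679626464844, 14.310833930969238), 26.56505012512207) [194.6148 298.5704]
probe top 0.68 560 ((148.0, 273.5000305175781), (35.32987594604492, 19.677396774291992), 26.56505012512207) [148.5232 274.2786]
probe top 0.55 121 ((204.00003051757812, 260.5000305175781), (14.849241256713867, 9.192387580871582), 45.0) [203.9752 260.9587]
probe side 0.85 445 ((380.192626953125, 317.4183044433594), (15.282681465148926, 35.24372863769531), 3.5763344764709473) [381.0292 318.2562]
probe side 0.67 923 ((363.3695068359375, 355.4580078125), (21.286083221435547, 53.414756774902344), 3.8140745162963867) [364.2362 355.3846]
probe side 0.65 195 ((338.5, 324.5), (25.0, 9.0), 90.0) [338.8667 323.9385]
stand top 0.65 668 ((200.02000427246094, 300.1400146484375), (33.33748245239258, 29.898338317871094), 3.1798300743103027) [202.8743 301.1302]
stand top 0.25 263 ((188.0, 218.0), (10.0, 26.0), 90.0) [187.9848 218.2395]
red 8 [412.125 279.875]
blk 21 [398.5238 303.5238]
red 0 None
blk 76 [356.2237 209.4211]
```

View pics/c1.png

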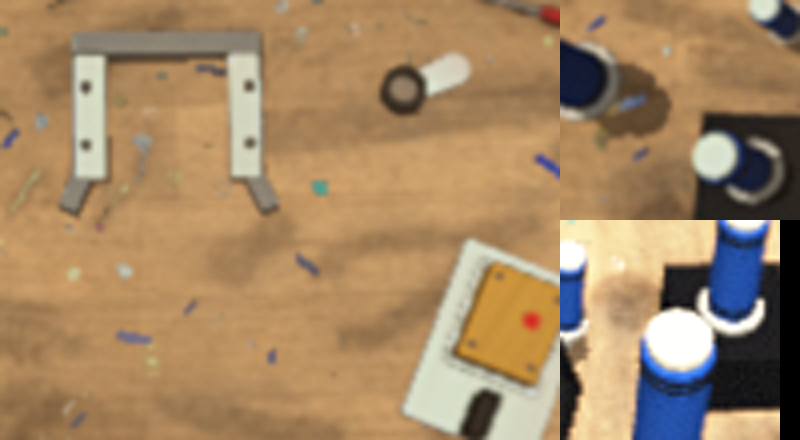

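View pics/c2.png

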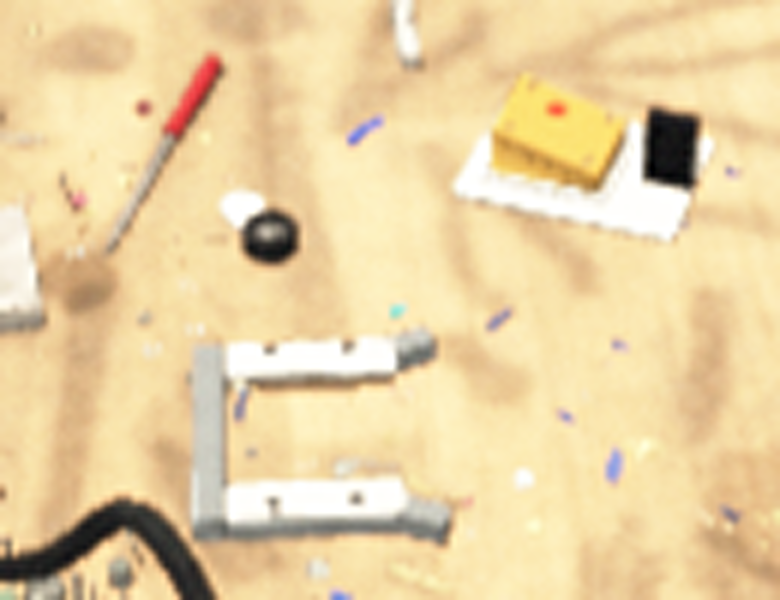

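The stand's probe at (198,298) has a flange of about 17 px (34 mm) in the side view, between the bigger and the smaller one, so it is the right size. Next I'll fit the poses from corner pixels in both views.

```bash
cat > fit.py <<'E'
from h import *
from scipy.optimize import least_squares
def fit(obs,x0):
    def X(v,P): c,s=np.cos(v[2]),np.sin(v[2]); P=np.array(P)/1000; return np.c_[v[0]+c*P[:,0]-s*P[:,1],v[1]+s*P[:,0]+c*P[:,1],P[:,2]]
    def f(v): return np.concatenate([(proj(k,X(v,P))-np.array(U)).ravel() for k,P,U in obs])
    o=least_squares(f,x0,loss="soft_l1"); return o.x,f(o.x).reshape(-1,2)
E
python3 - <<'E'
from fit import *
np.set_printoptions(precision=3,suppress=True)
p=imaging.capture("top");q=imaging.capture("side")
A=lambda L:np.array(L)/4+[280,200]
B=lambda L:np.array(L)/6+[245,185]
tp=[(55,40,6),(-55,40,6),(18,-8,28.6)];tu=np.r_[A([(468,240),(403,413)]),[[412.1,279.9]]]
sp=[(55,40,6),(-55,40,0),(-55,-40,6),(18,-8,28.6),(-29,6,45),(-55,6,45),(-29,6,6),(-55,6,6)]
su=B([(455,188),(672,240),(712,140),(556,109),(648,107),(698,113),(645,178),(692,185)])
hp=[(55,36,15),(55,-36,15),(-20,36,15),(-20,-36,15)];hu=A([(107,55),(229,55),(107,178),(229,178)])
hs=B([(225,485),(228,383),(408,478),(396,375)])
for nm,a,b,c,d,x0 in(("tray",tp,tu,sp,su,(.25,-.27,-.3)),("holder",hp,hu,hp,hs,(.38,-.08,0))):
    for o in ([(p,a,b)],[(q,c,d)],[(p,a,b),(q,c,d)]):
        v,res=fit(o,x0); print(nm,v[:2],np.degrees(v[2]),"rms",np.sqrt((res**2).mean()))
    print(res.round(1).tolist())
print("dot",tri(p,(412.1,279.9),q,B([(556,109)])[0]))
print("probe org",tri(p,(197.5,298.7),q,(379.6,329.2)),"mouth",tri(p,(196.2,297.2),q,(378.2,327.2)), "cap",at(p,(189,296.3),.127))
print("side",at(q,(379.6,329.2),.045),at(q,(378.2,327.2),.045),"top",at(p,(197.5,298.7),.045))
print("cable");
for uv in((400,424),(480,390),(560,310),(230,375)):
    for z in(0,.1,.2,.3,.4,-.2): X=at(p,uv,z); print(uv,z,X,proj(q,X))
E
```

```text
tray [ 0.477 -0.277] -23.221754816759432 rms 0.4944412599120452
tray [ 0.474 -0.278] -21.54921092023581 rms 0.612961183462231
tray [ 0.475 -0.277] -22.59914838830051 rms 0.7523642871681164
[[-0.5, 0.3], [0.0, 1.4], [0.9, 1.2], [-0.4, -0.3], [0.1, 0.0], [0.1, -0.9], [-0.2, -0.4], [-0.9, 1.1], [-0.4, 1.7], [-1.1, 0.1], [-0.2, 0.6]]
holder [ 0.601 -0.09 ] -1.5422249593795614 rms 0.20449823930755065
holder [ 0.599 -0.084] -1.0482793110134767 rms 0.6954297010963677
holder [ 0.6   -0.089] -1.454481774707551 rms 0.8969102523686348
[[-0.5, 0.2], [-0.4, 0.2], [-0.7, 0.6], [-0.1, 0.6], [-0.2, -0.4], [-0.6, -2.3], [-1.0, -0.4], [-0.2, -2.0]]
dot (array([ 0.49 , -0.289,  0.03 ]), np.float64(0.002961515607777027))
probe org (array([0.458, 0.189, 0.048]), np.float64(0.0030907114681209447)) mouth (array([0.461, 0.19 , 0.055]), np.float64(0.0017592635287036439)) cap [0.456 0.185 0.127]
side [0.456 0.187 0.045] [0.458 0.182 0.045] top [0.459 0.189 0.045]
cable
(400, 424) 0 [ 0.178 -0.249  0.   ] [[443.071 214.442]]
(400, 424) 0.1 [ 0.196 -0.231  0.1  ] [[445.382 189.956]]
(400, 424) 0.2 [ 0.213 -0.21
[... 528 characters left out ...]
  ] [[401.3   216.389]]
(560, 310) 0 [ 0.414 -0.64   0.   ] [[346.65 151.31]]
(560, 310) 0.1 [ 0.409 -0.585  0.1  ] [[351.755 133.069]]
(560, 310) 0.2 [ 0.403 -0.53   0.2  ] [[357.618 112.122]]
(560, 310) 0.3 [ 0.398 -0.474  0.3  ] [[364.414  87.842]]
(560, 310) 0.4 [ 0.392 -0.419  0.4  ] [[372.372  59.403]]
(560, 310) -0.2 [ 0.425 -0.751 -0.2  ] [[338.2   181.496]]
(230, 375) 0 [0.292 0.124 0.   ] [[442.287 314.509]]
(230, 375) 0.1 [0.299 0.105 0.1  ] [[445.483 278.516]]
(230, 375) 0.2 [0.305 0.087 0.2  ] [[448.921 238.48 ]]
(230, 375) 0.3 [0.311 0.068 0.3  ] [[452.611 193.815]]
(230, 375) 0.4 [0.317 0.05  0.4  ] [[456.554 143.865]]
(230, 375) -0.2 [ 0.28   0.161 -0.2  ] [[436.558 376.332]]
```

Tray at about (0.475, -0.277), yaw -22.6°. Holder at (0.600, -0.089), yaw -1.4°. Probe at (0.458, 0.188). Heights are consistent (dot 30 mm, flange 48 mm), and the cable hangs below bench level. Moving towards the handle.

Emit:
apply_moves(
  moves=[
    [[0.0308,0.0247,-0.005],0],
    [[0.0308,0.0247,-0.005],0],
    [[0.0308,0.0247,-0.005],0],
    [[0.0308,0.0247,-0.005],0],
    [[0.0308,0.0247,-0.005],0],
  ],
)

```text
time_s: 2.42
tcp_pos: [0.2819, 0.4413, 0.2184]
ee_rot: [[0.965, -0.264, 0.0], [-0.264, -0.965, 0.0], [0.0, -0.0, -1.0]]
wrist_force: [0.8, 0.4, 0.4]
gripper_width: 1.004
gripper_force: 0.0
```

Emit:
apply_moves(
  moves=[
    [[0.0308,0.0247,-0.005],0],
    [[0.0308,0.0247,-0.005],0],
    [[0.0308,0.0247,-0.005],0],
    [[0.0308,0.0247,-0.005],0],
    [[0.0308,0.0247,-0.005],0],
  ],
)

```text
time_s: 2.83
tcp_pos: [0.3977, 0.2813, 0.2437]
ee_rot: [[0.964, -0.264, 0.001], [-0.264, -0.964, 0.001], [0.0, -0.001, -1.0]]
wrist_force: [0.1, 0.8, -0.3]
gripper_width: 1.003
gripper_force: 0.0
```

Emit:
apply_moves(
  moves=[
    [[0.013,0.0366,0],0],
    [[0.013,0.0366,0],0],
    [[0.013,0.0366,0],0],
    [[0.013,0.0366,0],0],
    [[0.013,0.0366,0],0],
  ],
)

```text
time_s: 3.25
tcp_pos: [0.4109, 0.0875, 0.2434]
ee_rot: [[0.964, -0.264, 0.001], [-0.264, -0.964, 0.001], [0.001, -0.001, -1.0]]
wrist_force: [1.1, 0.4, -0.8]
gripper_width: 1.007
gripper_force: 0.0
```

Emit:
apply_moves(
  moves=[
    [[0.013,0.0366,0],0],
    [[0.013,0.0366,0],0],
    [[0.013,0.0366,0],0],
    [[0.013,0.0366,0],0],
    [[0.013,0.0366,0],7.0],
  ],
  hand=0.05,
)

```text
time_s: 3.67
tcp_pos: [0.4253, -0.1062, 0.2436]
ee_rot: [[0.924, -0.382, 0.001], [-0.382, -0.924, 0.0], [0.001, -0.001, -1.0]]
wrist_force: [1.0, 0.4, 0.0]
gripper_width: 0.709
gripper_force: 0.0
```

Emit:
apply_moves(
  moves=[
    [[0.0173,0.0347,0],0],
    [[0.0173,0.0347,0],0],
    [[0.0173,0.0347,0],0],
    [[0.0173,0.0347,0],0],
    [[0,0,0.04],0],
  ],
)

```text
time_s: 4.08
tcp_pos: [0.4425, -0.2669, 0.2099]
ee_rot: [[0.923, -0.384, 0.016], [-0.384, -0.923, -0.009], [0.019, 0.002, -1.0]]
wrist_force: [2.7, -0.3, 0.2]
gripper_width: 0.58
gripper_force: 0.0
```

Emit:
apply_moves(
  moves=[
    [[0,0,0.04],0],
    [[0,0,0.04],0],
    [[0,0,0.035],0],
    [[0,0,0.02],0],
    [[0,0,0],0],
  ],
)

```text
time_s: 4.5
tcp_pos: [0.4329, -0.258, 0.0636]
ee_rot: [[0.924, -0.381, -0.01], [-0.381, -0.924, 0.003], [-0.01, 0.001, -1.0]]
wrist_force: [-0.2, 0.4, -0.8]
gripper_width: 0.577
gripper_force: 0.0
```

Run:
```python
from h import *
p=imaging.capture("top");q=imaging.capture("side")
cv2.imwrite("pics/c3.png",np.hstack([crop(p,(402,290),64,80,6),crop(q,(348,205),66,80,6)]))
print(r.sense()["tcp_pos"],proj(q,r.sense()["tcp_pos"]),proj(p,r.sense()["tcp_pos"]))
```

```text
[ 0.43714238 -0.2593214   0.06833771] [[357.39931563 197.20289276]] [[403.70525841 302.95247216]]
```

View pics/c3.png

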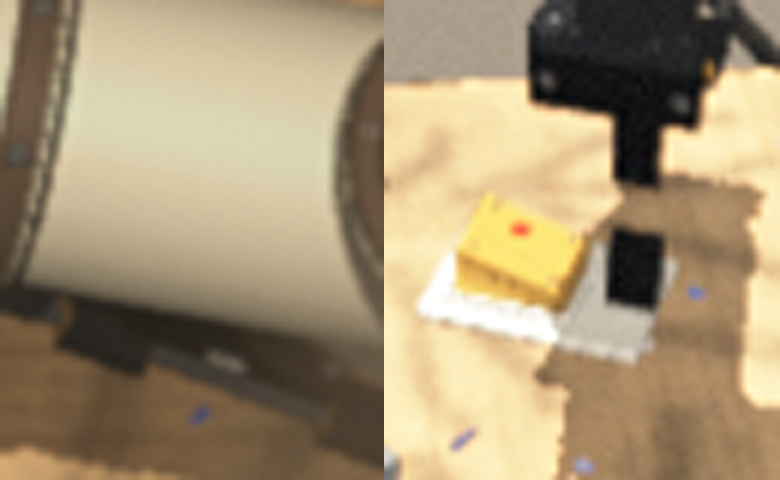

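The side view shows the finger centred at column 357 and the handle also centred at 357, so they are aligned. Descending to grip.

Emit:
apply_moves(
  moves=[
    [[0,0.002,0.025],0],
    [[0,0,0.02],0],
    [[0,0,0.009],0],
    [[0,0,0],0],
    [[0,0,0],0],
  ],
)

```text
time_s: 5.02
tcp_pos: [0.4373, -0.2613, 0.0155]
ee_rot: [[0.925, -0.379, 0.002], [-0.379, -0.925, -0.001], [0.003, 0.0, -1.0]]
wrist_force: [-0.5, -0.1, -0.3]
gripper_width: 0.573
gripper_force: 0.0
```

Emit:
apply_moves(
  moves=[
    [[0,0,0],0],
    [[0,0,0],0],
    [[0,0,0],0],
    [[0,0,0],0],
    [[0,0,0],0],
  ],
  hand=0.004,
)

```text
time_s: 5.43
tcp_pos: [0.4363, -0.2609, 0.0145]
ee_rot: [[0.925, -0.38, 0.001], [-0.38, -0.925, -0.0], [0.001, -0.0, -1.0]]
wrist_force: [-0.1, -0.4, -0.2]
gripper_width: 0.284
gripper_force: 0.0
```

Emit:
apply_moves(
  moves=[
    [[0,0,0],0],
    [[0,0,0],0],
    [[0,0,0],0],
    [[0,0,0],0],
    [[0,0,0],0],
  ],
)

```text
time_s: 5.85
tcp_pos: [0.4361, -0.2609, 0.0141]
ee_rot: [[0.925, -0.38, 0.0], [-0.38, -0.925, -0.0], [0.0, 0.0, -1.0]]
wrist_force: [0.2, 1.2, 2.5]
gripper_width: 0.121
gripper_force: 30.0
```

Emit:
apply_moves(
  moves=[
    [[-0.006,-0.0163,0],-2.1],
    [[-0.0054,-0.0165,0],-2.1],
    [[-0.0048,-0.0168,0],-2.1],
    [[-0.0042,-0.017,0],-2.1],
    [[-0.0036,-0.0171,0],-2.1],
  ],
)

```text
time_s: 6.27
tcp_pos: [0.4394, -0.1734, 0.0142]
ee_rot: [[0.979, -0.204, 0.0], [-0.204, -0.979, -0.0], [0.0, 0.0, -1.0]]
wrist_force: [0.2, -1.3, -0.7]
gripper_width: 0.118
gripper_force: 30.0
```

Emit:
apply_moves(
  moves=[
    [[-0.003,-0.0173,0],-2.1],
    [[-0.0023,-0.0174,0],-2.1],
    [[-0.0016,-0.0175,0],-2.1],
    [[-0.001,-0.0175,0],-2.1],
    [[-0.0003,-0.0176,0],-2.0],
  ],
)

```text
time_s: 6.68
tcp_pos: [0.4427, -0.0855, 0.0141]
ee_rot: [[1.0, -0.024, -0.0], [-0.024, -1.0, -0.0], [-0.0, 0.0, -1.0]]
wrist_force: [-0.4, -0.8, 1.3]
gripper_width: 0.118
gripper_force: 30.1
```

Emit:
apply_moves(
  moves=[
    [[0,0,0],0],
    [[0,0,0],0],
  ],
)

```text
time_s: 6.85
tcp_pos: [0.4431, -0.0853, 0.0141]
ee_rot: [[1.0, -0.024, 0.001], [-0.024, -1.0, 0.0], [0.001, -0.0, -1.0]]
wrist_force: [0.4, 0.8, 0.3]
gripper_width: 0.117
gripper_force: 30.0
```

Run:
```python
from h import *
p=imaging.capture("top");q=imaging.capture("side")
cv2.imwrite("pics/c4.png",np.hstack([crop(p,(325,245),66,80,6),crop(q,(315,245),66,80,6)]))
s=r.sense();print(s["tcp_pos"],s["ee_rot"],s["wrist_force"])
```

```text
[ 0.44306602 -0.08609667  0.01414331] [[ 9.99677247e-01 -2.53978689e-02  5.92178624e-04]
 [-2.53979314e-02 -9.99677416e-01  9.81608130e-05]
 [ 5.89494521e-04 -1.13169243e-04 -9.99999820e-01]] [0.96737227 1.4667451  0.80226916]
```

View pics/c4.png

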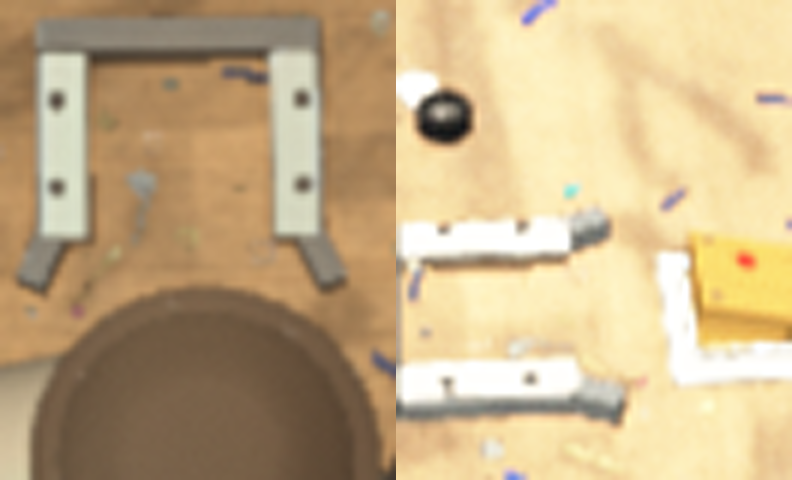

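The top view shows the slot mid at column 322. The side view shows the tray front just before the mouth, nearly aligned. Sliding in, watching the forces.

Emit:
apply_moves(
  moves=[
    [[0.015,-0.0005,0],0],
    [[0.015,-0.0005,0],0],
    [[0.015,-0.0005,0],0],
    [[0.01,0,0],0],
    [[0,0,0],0],
  ],
)

```text
time_s: 7.37
tcp_pos: [0.5004, -0.0866, 0.0142]
ee_rot: [[1.0, -0.026, 0.003], [-0.026, -1.0, -0.0], [0.003, 0.0, -1.0]]
wrist_force: [1.4, -0.7, 1.6]
gripper_width: 0.114
gripper_force: 30.0
```

Emit:
apply_moves(
  moves=[
    [[0.012,0,0],0],
    [[0.012,0,0],0],
    [[0.01,0,0],0],
    [[0,0,0],0],
    [[0,0,0],0],
  ],
)

```text
time_s: 7.78
tcp_pos: [0.533, -0.0869, 0.0142]
ee_rot: [[1.0, -0.026, 0.003], [-0.026, -1.0, 0.0], [0.003, -0.0, -1.0]]
wrist_force: [1.3, 0.8, 1.3]
gripper_width: 0.12
gripper_force: 30.0
```

Emit:
apply_moves(
  moves=[
    [[0.01,0,0],0],
    [[0.007,0,0],0],
    [[0.004,0,0],0],
    [[0,0,0],0],
    [[0,0,0],0],
  ],
)

```text
time_s: 8.2
tcp_pos: [0.5532, -0.0873, 0.0142]
ee_rot: [[1.0, -0.025, 0.001], [-0.025, -1.0, -0.0], [0.001, 0.0, -1.0]]
wrist_force: [0.7, -1.7, 3.0]
gripper_width: 0.114
gripper_force: 30.0
```

Emit:
apply_moves(
  moves=[
    [[0.002,0,0],0],
    [[0.001,0,0],0],
    [[0,0,0],0],
    [[0,0,0],0],
  ],
)

```text
time_s: 8.53
tcp_pos: [0.5548, -0.0874, 0.0141]
ee_rot: [[1.0, -0.025, -0.002], [-0.025, -1.0, -0.0], [-0.002, 0.0, -1.0]]
wrist_force: [-2.3, 0.4, 5.1]
gripper_width: 0.118
gripper_force: 30.0
```

Emit:
apply_moves(
  moves=[
    [[0.001,0,0],0],
    [[0.001,0,0],0],
    [[0,0,0],0],
    [[0,0,0],0],
  ],
)

```text
time_s: 8.87
tcp_pos: [0.5568, -0.0874, 0.0141]
ee_rot: [[1.0, -0.025, -0.002], [-0.025, -1.0, -0.0], [-0.002, 0.0, -1.0]]
wrist_force: [-1.7, -0.4, 5.6]
gripper_width: 0.119
gripper_force: 30.0
```

Emit:
apply_moves(
  moves=[
    [[0.001,0,0],0],
    [[0.001,0,0],0],
    [[0,0,0],0],
    [[0,0,0],0],
  ],
)

```text
time_s: 9.2
tcp_pos: [0.5577, -0.0875, 0.0141]
ee_rot: [[1.0, -0.025, -0.004], [-0.025, -1.0, -0.0], [-0.004, 0.0, -1.0]]
wrist_force: [-4.0, -0.4, 7.8]
gripper_width: 0.118
gripper_force: 30.0
```

Emit:
apply_moves(
  moves=[
    [[0.001,0,0],0],
    [[0.001,0,0],0],
    [[0,0,0],0],
    [[0,0,0],0],
  ],
)

```text
time_s: 9.53
tcp_pos: [0.5577, -0.0876, 0.014]
ee_rot: [[1.0, -0.026, -0.008], [-0.026, -1.0, -0.0], [-0.008, 0.0, -1.0]]
wrist_force: [-8.6, 1.9, 11.6]
gripper_width: 0.116
gripper_force: 30.0
```

Emit:
apply_moves(
  moves=[
    [[0.001,0,0],0],
    [[0.001,0,0],0],
    [[0,0,0],0],
    [[0,0,0],0],
  ],
)

```text
time_s: 9.87
tcp_pos: [0.5576, -0.0876, 0.014]
ee_rot: [[1.0, -0.026, -0.012], [-0.026, -1.0, -0.0], [-0.012, 0.0, -1.0]]
wrist_force: [-10.9, 3.4, 13.7]
gripper_width: 0.122
gripper_force: 30.0
```

The tray hit the stop at TCP x = 0.5577 (expected 0.558), so it is home. Releasing.

Emit:
apply_moves(
  moves=[
    [[-0.002,0,0],0],
    [[-0.001,0,0],0],
    [[0,0,0],0],
  ],
)

```text
time_s: 10.12
tcp_pos: [0.5577, -0.0876, 0.0141]
ee_rot: [[1.0, -0.026, -0.005], [-0.026, -1.0, -0.0], [-0.005, 0.0, -1.0]]
wrist_force: [-5.8, 0.2, 7.5]
gripper_width: 0.121
gripper_force: 30.0
```

Emit:
apply_moves(
  moves=[
    [[0,0,0],0],
    [[0,0,0],0],
    [[0,0,0],0],
    [[0,0,0],0],
    [[0,0,0],0],
  ],
  hand=0.03,
)

```text
time_s: 10.53
tcp_pos: [0.5608, -0.0874, 0.0137]
ee_rot: [[1.0, -0.025, -0.0], [-0.025, -1.0, 0.0], [-0.0, -0.0, -1.0]]
wrist_force: [-0.3, -0.1, 0.1]
gripper_width: 0.33
gripper_force: 0.0
```

Emit:
apply_moves(
  moves=[
    [[0,0,-0.01],0],
    [[0,0,-0.03],0],
    [[0,0,-0.04],0],
    [[0,0,-0.04],0],
    [[0,0,-0.04],0],
  ],
)

```text
time_s: 10.95
tcp_pos: [0.5605, -0.0875, 0.1765]
ee_rot: [[1.0, -0.025, 0.0], [-0.025, -1.0, -0.0], [0.0, 0.0, -1.0]]
wrist_force: [0.7, -0.1, -0.0]
gripper_width: 0.344
gripper_force: 0.0
```

Emit:
apply_moves(
  moves=[
    [[-0.0137,-0.0341,-0.014],0],
    [[-0.0137,-0.0341,-0.014],0],
    [[-0.0137,-0.0341,-0.014],0],
    [[-0.0137,-0.0341,-0.014],0],
    [[-0.0137,-0.0341,-0.008],0],
  ],
  hand=0.06,
)

```text
time_s: 11.37
tcp_pos: [0.4964, 0.0861, 0.2408]
ee_rot: [[1.0, -0.026, 0.004], [-0.026, -1.0, 0.001], [0.004, -0.002, -1.0]]
wrist_force: [1.4, 0.3, 0.3]
gripper_width: 0.628
gripper_force: 0.0
```

Emit:
apply_moves(
  moves=[
    [[-0.0137,-0.0341,0],0],
    [[-0.0137,-0.0341,0],0],
    [[-0.0137,-0.0341,0],0],
    [[0,0,0],0],
    [[0,0,0],0],
  ],
)

```text
time_s: 11.78
tcp_pos: [0.4574, 0.1896, 0.2388]
ee_rot: [[1.0, -0.021, 0.001], [-0.021, -1.0, 0.001], [0.001, -0.001, -1.0]]
wrist_force: [-0.1, -0.8, -0.9]
gripper_width: 0.69
gripper_force: 0.0
```

Run:
```python
from h import *
np.set_printoptions(precision=4,suppress=True)
p=imaging.capture("top");q=imaging.capture("side")
T=r.sense()["tcp_pos"];print(T,"proj side",proj(q,T),"top",proj(p,T))
for n,k,b in(("t",p,(290,190,360,280)),("s",q,(270,230,350,290))):
    f=k["frame"][b[1]:b[3],b[0]:b[2]].astype(int);B,G,R=f[...,0],f[...,1],f[...,2]
    w=np.clip((R-G)-90,0,None)*(R-B>90); m=w>0
    print(n,m.sum(),R[m][:3],[ (w*g).sum()/w.sum()+o for g,o in zip(np.mgrid[:w.shape[0],:w.shape[1]][::-1],b[:2])] if m.any() else 0)
for t in("spot","tray","workpiece"): print(t,[[ (np.array(d["at"])*[640,480]).round(1),round(d["confidence"],2)] for k in(p,q) for d in models.place_of(k,t)[:1]])
cv2.imwrite("pics/c5.png",np.hstack([crop(p,(325,235),66,80,5),crop(q,(308,250),80,80,5)]))
cv2.imwrite("pics/c6.png",np.hstack([crop(p,(195,295),66,80,5),crop(q,(375,305),80,100,5)[50:450]]))
```

```text
[0.458  0.1878 0.2385] proj side [[388.2299 262.6408]] top [[170.6306 288.7954]]
t 13 [213 216 215] [np.float64(324.10243902439026), np.float64(226.73414634146343)]
s 9 [240 238 243] [np.float64(296.2230215827338), np.float64(249.4652278177458)]
spot [[array([324.1, 227.6]), 0.6], [array([298.6, 247.1]), 0.76]]
tray [[array([319.3, 237.7]), 0.74], [array([298.7, 257.2]), 0.96]]
workpiece [[array([318.2, 230.9]), 0.64], [array([295.7, 258.7]), 0.56]]
```

View pics/c5.png

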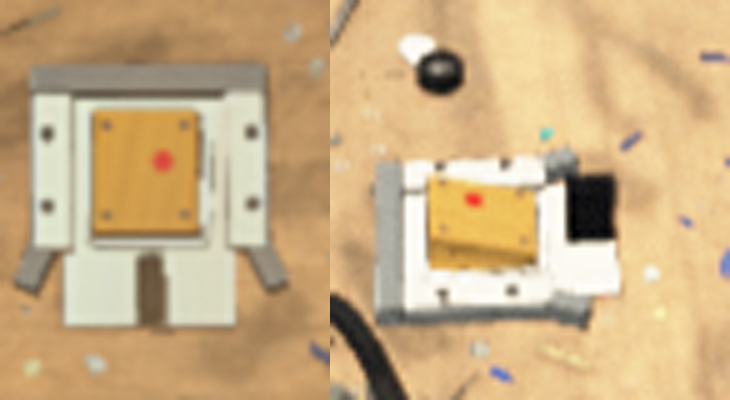

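View pics/c6.png

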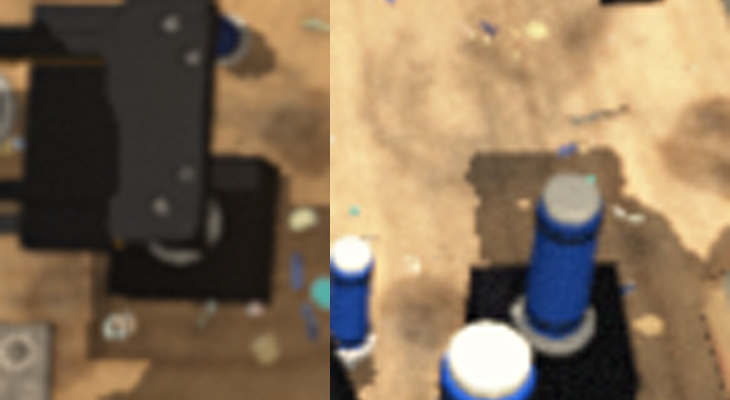

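Run:
```python
from h import *
np.set_printoptions(precision=4,suppress=True)
p=imaging.capture("top");q=imaging.capture("side")
print("dot",tri(p,(324.1,226.7),q,(296.2,249.5)),at(p,(324.1,226.7),.0286),at(q,(296.2,249.5),.0286))
print("pred dot", [0.600+.018+.0, -.0886-.008])
print("cap",at(q,(383.4,304.6),.127), "flange",at(q,(335+(553-330)/5,265+320/5),.05))
print("big",tri(p,(156,278.7),q,(362.3,369.6)),"bigtop",at(q,(335+(490-330)/5,265+358/5),.16),"small",tri(p,(209.4,262.1),q,(336.8,335.1)))
for m in models.cut_out(q,"probe")[:3]:
    e=np.array(m["extent"])*[640,480,640,480]; print(e.round(1),round(m["confidence"],2))
print("stand",[(np.array(d["at"])*[640,480]).round(1) for k in(p,q) for d in models.place_of(k,"stand_mouth")[:1]])
```

```text
dot (array([ 0.6192, -0.0947,  0.0303]), np.float64(0.0013794448100759367)) [ 0.6203 -0.0949  0.0286] [ 0.6185 -0.0962  0.0286]
pred dot [0.618, -0.09659999999999999]
cap [0.4564 0.1909 0.127 ] flange [0.4567 0.1907 0.05  ]
big (array([0.5066, 0.2832, 0.0471]), np.float64(0.0020572376621134734)) bigtop [0.5081 0.2898 0.16  ] small (array([0.545 , 0.1719, 0.0152]), np.float64(0.0028412888568604337))
[373.8 299.3  13.8  36.4] 0.98
[353.1 332.4  22.4  51.2] 0.67
[335.2 313.1   8.7  26.8] 0.64
stand [array([199.5, 299.6]), array([378.9, 328.9])]
```

Dot at about (0.619, -0.095, 0.029) and probe axis at (0.457, 0.190). The neighbouring big probe at (0.507, 0.285) could meet the gripper body. The barrel is round, so I turn the gripper 25° before descending.

Emit:
apply_moves(
  moves=[
    [[0,0,0.02],-6.25],
    [[0,0,0.02],-6.25],
    [[0,0,0.02],-6.25],
    [[0,0,0.01],-6.25],
    [[0,0,0],0],
  ],
)

```text
time_s: 12.85
tcp_pos: [0.4565, 0.1869, 0.1655]
ee_rot: [[0.916, 0.401, -0.005], [0.401, -0.916, -0.003], [-0.006, 0.001, -1.0]]
wrist_force: [-0.5, -0.3, -0.0]
gripper_width: 0.69
gripper_force: 0.0
```

Emit:
apply_moves(
  moves=[
    [[0,-0.002,0.03],0],
    [[0,0,0.03],0],
    [[0,0,0.025],0],
    [[0,0,0.012],0],
    [[0,0,0],0],
  ],
)

```text
time_s: 13.27
tcp_pos: [0.456, 0.1888, 0.069]
ee_rot: [[0.918, 0.397, -0.004], [0.397, -0.918, -0.003], [-0.005, 0.001, -1.0]]
wrist_force: [0.2, -0.1, 0.2]
gripper_width: 0.692
gripper_force: 0.0
```

Emit:
apply_moves(
  moves=[
    [[0,0,0],0],
    [[0,0,0],0],
    [[0,0,0],0],
    [[0,0,0],0],
    [[0,0,0],0],
  ],
  hand=0.012,
)

```text
time_s: 13.68
tcp_pos: [0.4578, 0.1902, 0.0721]
ee_rot: [[0.917, 0.399, 0.002], [0.399, -0.917, 0.001], [0.002, -0.001, -1.0]]
wrist_force: [0.3, 0.6, 0.2]
gripper_width: 0.397
gripper_force: 0.0
```

Emit:
apply_moves(
  moves=[
    [[0,0,0],0],
    [[0,0,0],0],
    [[0,0,0],0],
  ],
)

```text
time_s: 13.93
tcp_pos: [0.4576, 0.19, 0.0715]
ee_rot: [[0.917, 0.4, 0.001], [0.4, -0.917, 0.0], [0.001, -0.0, -1.0]]
wrist_force: [-1.2, 0.3, 2.5]
gripper_width: 0.293
gripper_force: 29.9
```

Emit:
apply_moves(
  moves=[
    [[0,0,-0.005],0],
    [[0,0,-0.005],0],
    [[0,0,-0.005],0],
    [[0,0,0],0],
    [[0,0,0],0],
  ],
)

```text
time_s: 14.35
tcp_pos: [0.4574, 0.19, 0.0865]
ee_rot: [[0.917, 0.4, 0.001], [0.4, -0.917, 0.001], [0.001, -0.0, -1.0]]
wrist_force: [0.6, -0.6, -1.8]
gripper_width: 0.292
gripper_force: 29.9
```

Emit:
apply_moves(
  moves=[
    [[-0.003,0,0],0],
    [[-0.003,0,0],0],
    [[-0.002,0,0],0],
    [[0,0,0],0],
  ],
)

```text
time_s: 14.68
tcp_pos: [0.4502, 0.1867, 0.0863]
ee_rot: [[0.916, 0.4, 0.001], [0.4, -0.916, 0.0], [0.001, 0.0, -1.0]]
wrist_force: [3.5, -0.4, -1.2]
gripper_width: 0.295
gripper_force: 30.0
```

Contact force is about 3 N and the probe pivots as planned. Continuing.

Emit:
apply_moves(
  moves=[
    [[-0.003,0,0],0],
    [[-0.003,0,0],0],
    [[-0.003,0,0],0],
    [[-0.001,0,0],0],
    [[0,0,0],0],
  ],
)

```text
time_s: 15.1
tcp_pos: [0.4405, 0.1824, 0.0861]
ee_rot: [[0.917, 0.4, 0.0], [0.4, -0.917, -0.0], [-0.0, 0.0, -1.0]]
wrist_force: [2.6, -1.5, -0.5]
gripper_width: 0.291
gripper_force: 30.0
```

```bash
cat > ang.py <<'E'
from h import *
np.set_printoptions(precision=4,suppress=True)
s=r.sense(); T=np.array(s["tcp_pos"]); R=np.array(s["ee_rot"]); G=T-R[:,2]*r.pinch_z
q=imaging.capture("side")
print(T,s["wrist_force"])
ds=models.cut_out(q,"probe"); g=proj(q,G)[0]
# candidate nearest to the grasp point
best=min(ds,key=lambda d:np.linalg.norm(np.argwhere(d["region"]).mean(0)[::-1]-g))
m=best["region"]; ys,xs=np.nonzero(m); print("conf",best["confidence"],m.sum(),(xs.mean(),ys.mean()),"G",g)
f=q["frame"].astype(int); b=f[...,0]-f[...,2]
x0,y0=int(g[0]),int(g[1]); w=np.zeros(b.shape,bool); w[y0-40:y0+50,x0-35:x0+35]=1
n,l,st,ce=cv2.connectedComponentsWithStats(((b>60)&w).astype(np.uint8))
for i in range(1,n):
    if st[i,4]>15: print("blue",st[i],ce[i])
def axis(t): t=np.radians(t); return R@np.array([-np.sin(t),0,-np.cos(t)])  # probe z, leaning to -tool x
for t in(0,5,10,15,20): print(t,"cap",proj(q,G+axis(t)*.037)[0],"flange",proj(q,G-axis(t)*.043)[0],"tip",proj(q,G-axis(t)*.083)[0])
cv2.imwrite("pics/ang_%d.png"%(s["time_s"]*100),crop(q,(g[0],g[1]+5),80,80,7)); print("pics/ang_%d.png"%(s["time_s"]*100),int(g[0]-40),int(g[1]+5-40))
E
python3 ang.py
```

```text
[0.4405 0.1824 0.0861] [ 2.6081 -1.4842 -0.47  ]
conf 0.66 327 (np.float64(384.4770642201835), np.float64(316.58409785932724)) G [389.2449 308.1915]
blue [379 303  14  24 196] [385.4847 314.5051]
blue [357 338  19  10  68] [365.8971 343.6324]
blue [356 347  19  11 142] [364.3239 353.1127]
0 cap [391.2571 295.8302] flange [387.0306 321.7423] tip [385.0817 333.6227]
5 cap [392.5854 295.3006] flange [385.5612 322.3662] tip [382.3127 334.8306]
10 cap [393.8835 294.8732] flange [384.1139 322.8873] tip [379.5754 335.8536]
15 cap [395.1408 294.5508] flange [382.6989 323.3012] tip [376.888  336.6832]
20 cap [396.3474 294.3357] flange [381.3266 323.6044] tip [374.2687 337.3117]
pics/ang_1510.png 349 273
```

View pics/ang_1510.png

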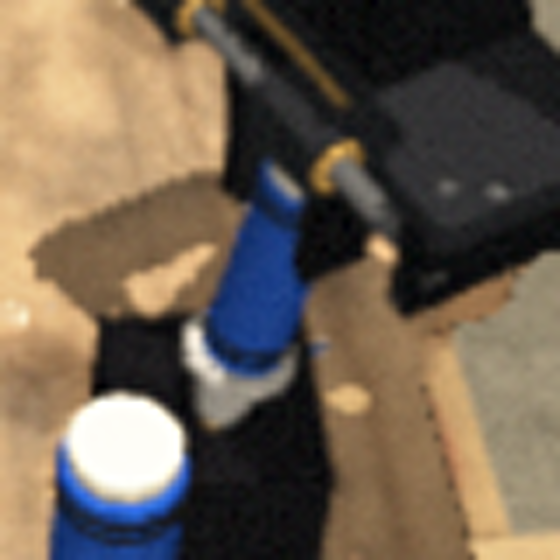

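The side crop shows the probe tilted in the stand: barrel from (283,178) to (250,350), nose end at (222,415). I'll lift it out, turn to the final yaw and measure the tilt there.

Emit:
apply_moves(
  moves=[
    [[0.002,0,-0.004],0],
    [[0,0,-0.015],0],
    [[0,0,-0.025],0],
    [[0,0,-0.03],0],
    [[0,0,-0.03],0],
  ],
)

```text
time_s: 15.62
tcp_pos: [0.4408, 0.1827, 0.1902]
ee_rot: [[0.917, 0.399, -0.005], [0.399, -0.917, -0.002], [-0.005, 0.0, -1.0]]
wrist_force: [0.5, 1.0, -1.2]
gripper_width: 0.284
gripper_force: 30.0
```

Emit:
apply_moves(
  moves=[
    [[0,0,-0.02],6.25],
    [[0,0,-0.01],6.25],
    [[0,0,0],6.25],
    [[0,0,0],6.25],
    [[0,0,0],0],
  ],
)

```text
time_s: 16.03
tcp_pos: [0.4414, 0.1831, 0.2197]
ee_rot: [[1.0, -0.027, -0.003], [-0.027, -1.0, -0.001], [-0.003, 0.001, -1.0]]
wrist_force: [-0.4, 0.3, -0.9]
gripper_width: 0.289
gripper_force: 30.0
```

```bash
python3 ang.py
```

```text
[0.4414 0.1831 0.2197] [-0.4069  0.3054 -0.8588]
conf 0.93 357 (np.float64(390.5742296918767), np.float64(273.6862745098039)) G [396.6266 260.3931]
blue [386 260  15  17 162] [392.3272 268.8148]
0 cap [398.9966 245.2138] flange [394.0288 276.9498] tip [391.7521 291.3924]
5 cap [400.7758 245.2068] flange [392.0835 276.9709] tip [388.1057 291.443 ]
10 cap [402.5205 245.3187] flange [390.1693 276.8698] tip [384.5125 291.2713]
15 cap [404.2164 245.5484] flange [388.2997 276.647 ] tip [380.9952 290.8775]
20 cap [405.8497 245.8938] flange [386.4875 276.3036] tip [377.5762 290.263 ]
pics/ang_1603.png 356 225
```

View pics/ang_1603.png

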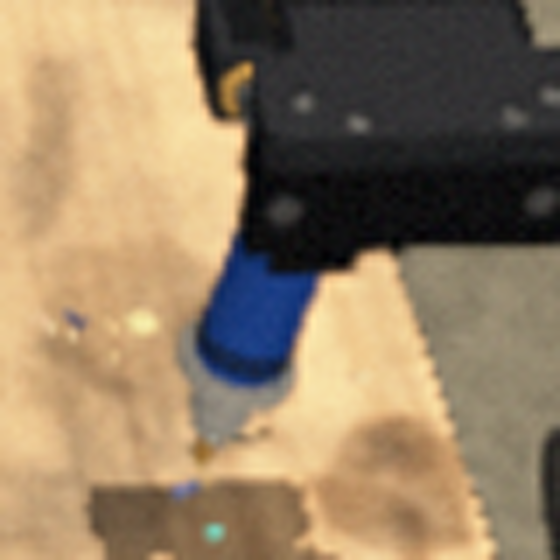

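The tip shows at (385,290) and the barrel comes out under the gripper at (392,268). I'll fit tilt and offset with a rendered silhouette.

```bash
cat > sil.py <<'E'
from h import *
from scipy.optimize import minimize
np.set_printoptions(precision=4,suppress=True)
s=r.sense(); T=np.array(s["tcp_pos"]); R=np.array(s["ee_rot"]); G=T-R[:,2]*r.pinch_z
SEG=[(.013,.005,.075),(.017,0,.005),(.009,-.024,0),(.003,-.037,-.024)]
a=np.linspace(0,2*np.pi,24)
K=8
def render(q,t,o,ax=.045,roi=None,l=0):
    c,sn=np.cos(np.radians(t)),np.sin(np.radians(t)); cl,sl=np.cos(np.radians(l)),np.sin(np.radians(l))
    u=R@np.array([-sn,sl*c,-c*cl]); u/=np.linalg.norm(u); e1=np.cross(u,R[:,1]);e1/=np.linalg.norm(e1); e2=np.cross(u,e1)
    O=G+R[:,0]*o-u*ax; parts=[]
    for rad,z0,z1 in SEG:
        P=np.vstack([O+u*z+rad*(np.cos(a)[:,None]*e1+np.sin(a)[:,None]*e2) for z in(z0,z1)])
        uv=(proj(q,P)+.5-np.array(roi[:2]))*K
        parts.append(cv2.convexHull(uv.astype(np.float32)))
    w,h=roi[2]-roi[0],roi[3]-roi[1]; m=[]
    for pt in parts:
        i=np.zeros((h*K,w*K),np.uint8); cv2.fillConvexPoly(i,np.round(pt).astype(np.int32),255); m.append(cv2.resize(i,(w,h),interpolation=cv2.INTER_AREA)/255.)
    return m,u,O
def best(q,region,blue,roi,valid,axs=(.045,)):
    out=[]
    for t in np.arange(0,26,1.):
        for o in np.arange(-.006,.0065,.001):
            for ax in axs:
                m,_,_=render(q,t,o,ax,roi); bl=m[0]; al=np.maximum.reduce(m)
                e=(np.abs(bl*(1-np.maximum(m[1],0)*0)-blue)*valid).sum()+(np.abs(al-region)*valid).sum()
                out.append((e,t,o,ax))
    return sorted(out)
E
python3 - <<'E'
from sil import *
q=imaging.capture("side"); f=q["frame"].astype(int)
g=proj(q,G)[0]
d=min(models.cut_out(q,"probe"),key=lambda d:np.linalg.norm(np.argwhere(d["region"]).mean(0)[::-1]-g))["region"]
roi=(370,262,420,300); S=np.s_[roi[1]:roi[3],roi[0]:roi[2]]
blue=((f[...,0]-f[...,2])>30)[S].astype(float); reg=d[S].astype(float)
valid=np.ones_like(reg); valid[:4]=0
# blue beads on the bench: keep only the part inside the region
blue*=cv2.dilate(reg,np.ones((3,3)))
for row in best(q,reg,blue,roi,valid,(.041,.043,.045,.047))[:8]: print(row)
for k in("region","blue"):
    m=reg if k=="region" else blue
    print(k,[(y+roi[1],(np.nonzero(m[y])[0].min()+roi[0],np.nonzero(m[y])[0].max()+roi[0])) for y in range(0,38,3) if m[y].any()])
E
```

```text
(np.float64(52.470588235294116), np.float64(7.0), np.float64(0.004), 0.041)
(np.float64(53.180392156862744), np.float64(6.0), np.float64(0.004999999999999999), 0.041)
(np.float64(53.63137254901961), np.float64(8.0), np.float64(0.004), 0.041)
(np.float64(54.34117647058824), np.float64(9.0), np.float64(0.003000000000000001), 0.041)
(np.float64(55.16078431372549), np.float64(8.0), np.float64(0.003000000000000001), 0.041)
(np.float64(57.22745098039215), np.float64(7.0), np.float64(0.004999999999999999), 0.041)
(np.float64(57.91372549019608), np.float64(10.0), np.float64(0.002), 0.041)
(np.float64(59.521568627450975), np.float64(5.0), np.float64(0.006), 0.041)
region [(262, (np.int64(387), np.int64(393))), (265, (np.int64(386), np.int64(400))), (268, (np.int64(384), np.int64(400))), (271, (np.int64(382), np.int64(399))), (274, (np.int64(381), np.int64(398))), (277, (np.int64(381), np.int64(398))), (280, (np.int64(383), np.int64(397))), (283, (np.int64(383), np.int64(394))), (286, (np.int64(383), np.int64(390))), (289, (np.int64(384), np.int64(386)))]
blue [(262, (np.int64(388), np.int64(393))), (265, (np.int64(387), np.int64(400))), (268, (np.int64(386), np.int64(399))), (271, (np.int64(385), np.int64(397))), (274, (np.int64(384), np.int64(396))), (277, (np.int64(385), np.int64(395))), (280, (np.int64(391), np.int64(391)))]
```

The estimate is about 9°, short of 15°. I'll go back the same way into the stand and push about 8 mm further.

Emit:
apply_moves(
  moves=[
    [[0,0,0.01],-6.25],
    [[0,0,0.02],-6.25],
    [[0,0,0.02],-6.25],
    [[0,0,0],-6.25],
    [[0,0,0],0],
  ],
)

```text
time_s: 16.65
tcp_pos: [0.4417, 0.1828, 0.1686]
ee_rot: [[0.915, 0.403, -0.003], [0.403, -0.915, -0.002], [-0.004, 0.001, -1.0]]
wrist_force: [-0.3, 0.5, -0.6]
gripper_width: 0.291
gripper_force: 30.0
```

Emit:
apply_moves(
  moves=[
    [[0,0,0.025],0],
    [[0,0,0.025],0],
    [[0,0,0.02],0],
    [[0,0,0.014],0],
    [[0,0,0],0],
  ],
)

```text
time_s: 17.07
tcp_pos: [0.442, 0.1829, 0.0841]
ee_rot: [[0.917, 0.398, -0.003], [0.398, -0.917, -0.002], [-0.003, 0.001, -1.0]]
wrist_force: [0.7, -0.5, -1.6]
gripper_width: 0.288
gripper_force: 30.0
```

Emit:
apply_moves(
  moves=[
    [[-0.002,0,0],0],
    [[-0.002,0,0],0],
    [[-0.002,0,0],0],
    [[-0.002,0,0],0],
    [[-0.002,0,0],0],
  ],
)

```text
time_s: 17.48
tcp_pos: [0.4344, 0.1801, 0.0874]
ee_rot: [[0.917, 0.4, 0.003], [0.4, -0.917, 0.002], [0.004, -0.001, -1.0]]
wrist_force: [2.9, 0.2, -0.8]
gripper_width: 0.294
gripper_force: 30.0
```

```bash
python3 ang.py
```

```text
[0.4344 0.1801 0.0874] [ 2.9363  0.2307 -0.7728]
conf 0.59 398 (np.float64(386.70854271356785), np.float64(315.464824120603)) G [392.0717 306.7239]
blue [381 297  14  25 213] [387.9906 311.554 ]
blue [357 338  19  10  68] [365.8971 343.6324]
blue [357 347  18   9 107] [364.4953 352.1028]
0 cap [394.2049 294.3065] flange [389.7234 320.3404] tip [387.6562 332.2818]
5 cap [395.5254 293.7841] flange [388.2617 320.957 ] tip [384.9007 333.4766]
10 cap [396.8147 293.3643] flange [386.823  321.4703] tip [382.1787 334.4857]
15 cap [398.0625 293.0498] flange [385.4176 321.8761] tip [379.5084 335.3004]
20 cap [399.2588 292.8426] flange [384.0555 322.1709] tip [376.9076 335.9134]
pics/ang_1748.png 352 271
```

Emit:
apply_moves(
  moves=[
    [[0.002,0,-0.004],0],
    [[0,0,-0.015],0],
    [[0,0,-0.03],0],
    [[0,0,-0.04],0],
    [[0,0,-0.04],0],
  ],
)

```text
time_s: 18.0
tcp_pos: [0.4331, 0.1789, 0.2153]
ee_rot: [[0.917, 0.399, -0.006], [0.399, -0.917, -0.003], [-0.006, 0.001, -1.0]]
wrist_force: [1.8, 1.4, -2.3]
gripper_width: 0.289
gripper_force: 30.0
```

Emit:
apply_moves(
  moves=[
    [[0,0,-0.04],6.25],
    [[0,0,-0.04],6.25],
    [[0,0,-0.04],6.25],
    [[0,0,-0.02],6.25],
    [[0,0,0],0],
  ],
)

```text
time_s: 18.42
tcp_pos: [0.4362, 0.1807, 0.3603]
ee_rot: [[1.0, -0.028, 0.007], [-0.028, -1.0, 0.005], [0.006, -0.005, -1.0]]
wrist_force: [0.0, 0.1, -1.1]
gripper_width: 0.288
gripper_force: 30.0
```

Emit:
apply_moves(
  moves=[
    [[0,0,0],0],
    [[0,0,0],0],
  ],
)

```text
time_s: 18.58
tcp_pos: [0.4338, 0.1797, 0.3531]
ee_rot: [[1.0, -0.024, -0.005], [-0.024, -1.0, -0.002], [-0.005, 0.002, -1.0]]
wrist_force: [-0.7, 0.6, -2.3]
gripper_width: 0.287
gripper_force: 30.0
```

Run:
```python
from sil import *
q=imaging.capture("side"); f=q["frame"].astype(float)
g=proj(q,G)[0]; print(T,g)
for t in(0,5,10,15,20):
    u=R@np.array([-np.sin(np.radians(t)),0,-np.cos(np.radians(t))])
    A=proj(q,[G-u*.01,G-u*.04,G-u*.083]); print(t,A.round(1).tolist(),np.degrees(np.arctan2(A[0,0]-A[2,0],A[2,1]-A[0,1])))
    # contour
b=f[...,0]-f[...,2]
x0,y0=int(g[0])-30,int(g[1])-5
for y in range(y0,y0+45,2):
    row=b[y,x0:x0+60]; w=np.clip(row,0,None)*(row>25)
    xs=np.nonzero(w)[0]
    if len(xs)>5: 
        th=60; i,j=xs.min(),xs.max(); print(y,i+x0,j+x0,round((w*np.arange(60)).sum()/w.sum()+x0,2))
d=min(models.cut_out(q,"probe"),key=lambda d:np.linalg.norm(np.argwhere(d["region"]).mean(0)[::-1]-g))["region"]
print([(y,np.nonzero(d[y])[0].min(),np.nonzero(d[y])[0].max()) for y in range(y0,y0+60) if d[y].any()])
cv2.imwrite("pics/m.png",crop(q,(g[0],g[1]+15),70,70,8)); print(int(g[0]-35),int(g[1]-20))
```

```text
[0.4338 0.1797 0.3531] [410.0283 199.621 ]
0 [[409.2, 204.5], [407.0, 218.8], [403.9, 238.0]] 9.08755421141582
5 [[408.7, 204.5], [405.0, 218.8], [399.9, 238.0]] 14.81833471554173
10 [[408.2, 204.5], [403.0, 218.6], [395.9, 237.7]] 20.306250186801343
15 [[407.7, 204.4], [401.1, 218.3], [392.1, 237.2]] 25.55018848113335
20 [[407.3, 204.3], [399.2, 217.9], [388.3, 236.4]] 30.558374882272282
194 402 408 405.16
196 401 408 404.57
198 400 407 403.81
200 400 407 403.65
202 399 414 406.21
204 398 413 405.78
206 397 412 404.77
208 397 412 404.48
210 395 411 403.25
212 395 410 402.42
214 395 409 402.13
216 393 408 401.68
218 394 407 400.07
220 395 406 400.1
222 399 405 402.02
[(194, np.int64(402), np.int64(408)), (195, np.int64(402), np.int64(408)), (196, np.int64(401), np.int64(408)), (197, np.int64(401), np.int64(408)), (198, np.int64(401), np.int64(408)), (199, np.int64(400), np.int64(407)), (200, np.int64(400), np.int64(407)), (201, np.int64(400), np.int64(408)), (202, np.int64(399), np.int64(414)), (203, np.int64(399), np.int64(414)), (204, np.int64(398), np.int64(414)), (205, np.int64(3
[... 438 characters left out ...]
nt64(390), np.int64(409)), (218, np.int64(390), np.int64(409)), (219, np.int64(390), np.int64(409)), (220, np.int64(390), np.int64(408)), (221, np.int64(391), np.int64(408)), (222, np.int64(391), np.int64(408)), (223, np.int64(391), np.int64(408)), (224, np.int64(391), np.int64(407)), (225, np.int64(391), np.int64(406)), (226, np.int64(391), np.int64(404)), (227, np.int64(391), np.int64(402)), (228, np.int64(391), np.int64(401)), (229, np.int64(391), np.int64(400)), (230, np.int64(391), np.int64(399)), (231, np.int64(391), np.int64(398)), (232, np.int64(391), np.int64(397)), (233, np.int64(391), np.int64(395)), (234, np.int64(391), np.int64(394)), (235, np.int64(391), np.int64(393))]
375 179
```

View pics/m.png

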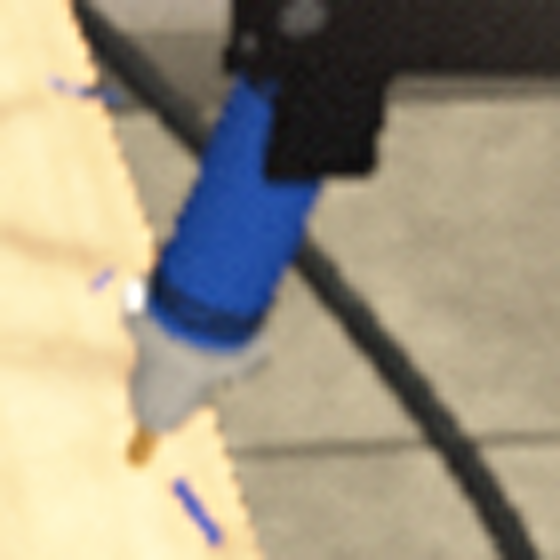

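Run:
```python
from sil import *
q=imaging.capture("side"); s=r.sense(); T=np.array(s["tcp_pos"]);R=np.array(s["ee_rot"]); G=T-R[:,2]*r.pinch_z
print("net tip",[((np.array(d["at"])*[640,480]).round(1),round(d["confidence"],2)) for d in models.place_of(q,"probe_tip")])
n=R[:,1]
for uv in((392.3,236.5),(404.5,208),(402.0,214)):
    e,d=ray(q,uv); X=e+d*((G-e)@n)/(d@n); print(uv,"in tool frame from TCP",R.T@(X-T))
print(T)
for t,o in((12.6,.003),(14,.001),(15,0)):
    t=np.radians(t); print(R.T@(G-T)+[o+.083*np.sin(t),0,.083*np.cos(t)])
```

```text
net tip []
(392.3, 236.5) in tool frame from TCP [ 0.0206 -0.      0.0599]
(404.5, 208) in tool frame from TCP [ 0.0066 -0.     -0.0018]
(402.0, 214) in tool frame from TCP [ 0.0093 -0.      0.0107]
[0.4344 0.1798 0.3532]
[0.0211 0.     0.0623]
[0.0211 0.     0.0618]
[0.0215 0.     0.0615]
```

Tilt is about 12.8° (needs 15 ± 7.4). The tip in the tool frame is about (0.021, 0, 0.0615), consistent with the probe's 83 mm lever. Moving to stand off from the dot.

Emit:
apply_moves(
  moves=[
    [[0.0165,0.0271,0.02],0],
    [[0.0165,0.0271,0.02],0],
    [[0.0165,0.0271,0.02],0],
    [[0.0165,0.0271,0.02],0],
    [[0.0165,0.0271,0.02],0],
  ],
)

```text
time_s: 19.2
tcp_pos: [0.5143, 0.0413, 0.2534]
ee_rot: [[1.0, -0.024, -0.001], [-0.024, -1.0, -0.0], [-0.001, 0.001, -1.0]]
wrist_force: [0.8, 0.9, -1.9]
gripper_width: 0.291
gripper_force: 30.0
```

Emit:
apply_moves(
  moves=[
    [[0.0165,0.0271,0.02],0],
    [[0.0165,0.0271,0.02],0],
    [[0.0165,0.0271,0.02],0],
    [[0.0165,0.0271,0.02],0],
    [[0.0165,0.0271,0.02],0],
  ],
)

```text
time_s: 19.62
tcp_pos: [0.5933, -0.0964, 0.1531]
ee_rot: [[1.0, -0.025, -0.002], [-0.025, -1.0, -0.0], [-0.002, 0.0, -1.0]]
wrist_force: [0.8, 0.8, -0.7]
gripper_width: 0.29
gripper_force: 30.0
```

Emit:
apply_moves(
  moves=[
    [[0,0,0.01],0],
    [[0,0,0],0],
    [[0,0,0],0],
  ],
)

```text
time_s: 19.87
tcp_pos: [0.5926, -0.095, 0.1438]
ee_rot: [[1.0, -0.025, -0.003], [-0.025, -1.0, -0.0], [-0.003, 0.0, -1.0]]
wrist_force: [0.3, 0.9, -0.8]
gripper_width: 0.29
gripper_force: 30.0
```

```bash
cat > tip.py <<'E'
from sil import *
q=imaging.capture("side"); s=r.sense(); T=np.array(s["tcp_pos"]);R=np.array(s["ee_rot"])
tip=T+R@np.array([.0208,0,.0615]); print(T,s["wrist_force"],"yaw",np.degrees(np.arctan2(R[1,0],R[0,0])),"tip",tip,proj(q,tip))
print("net",[((np.array(d["at"])*[640,480]).round(1),round(d["confidence"],2)) for t in("probe_tip","spot") for d in models.place_of(q,t)])
f=q["frame"].astype(int);B,G_,R_=f[...,0],f[...,1],f[...,2]
b=(270,230,350,290);S=np.s_[b[1]:b[3],b[0]:b[2]]
w=(np.clip((R_-G_)-90,0,None)*((R_-B)>90))[S]; print("red px",(w>0).sum(),[(w*g).sum()/max(w.sum(),1)+o for g,o in zip(np.mgrid[:w.shape[0],:w.shape[1]][::-1],b[:2])])
ds=models.cut_out(q,"probe"); 
for d in ds:
    ys,xs=np.nonzero(d["region"]); i=ys.max(); print("probe",round(d["confidence"],2),len(ys),(xs.mean().round(1),ys.mean().round(1)),"lowest",xs[ys>=i-2].mean(),i)
E
python3 tip.py
```

```text
[ 0.5933 -0.0945  0.1452] [ 0.6208  1.2909 -1.0045] yaw -1.398742764100154 tip [ 0.6141 -0.095   0.0837] [[297.3453 233.2272]]
net [(array([297.3, 247.8]), 0.78), (array([301.1, 255.6]), 0.19)]
red px 7 [np.float64(296.08038585209005), np.float64(249.44372990353696)]
probe 0.81 883 (np.float64(364.3), np.float64(355.1)) lowest 361.72727272727275 382
probe 0.53 224 (np.float64(339.2), np.float64(324.3)) lowest 339.70588235294116 337
```

Emit:
apply_moves(
  moves=[
    [[-0.0005,0.0006,0.02],0],
    [[0,0,0.011],0],
    [[0.0024,0,0.0097],0],
    [[0.0012,0,0.005],0],
    [[0,0,0],0],
  ],
)

```text
time_s: 20.48
tcp_pos: [0.596, -0.0953, 0.0981]
ee_rot: [[1.0, -0.025, -0.002], [-0.025, -1.0, -0.0], [-0.002, 0.0, -1.0]]
wrist_force: [0.8, -0.0, -1.1]
gripper_width: 0.292
gripper_force: 30.0
```

```bash
cat > fz.py <<'E'
from h import *
np.set_printoptions(precision=4,suppress=True)
F=[];P=[]
for i in range(12):
    k=imaging.capture("side"); s=r.sense(); F.append(s["wrist_force"]);P.append(s["tcp_pos"])
F=np.array(F);print("F",F.mean(0),"+-",F.std(0)/np.sqrt(12),"tcp",np.mean(P,0),s["time_s"])
E
python3 fz.py; python3 tip.py
```

```text
F [ 0.1015 -0.0322 -1.0616] +- [0.1209 0.1721 0.0789] tcp [ 0.5968 -0.0955  0.0997] 21.0833
[ 0.5965 -0.0955  0.0995] [ 0.4211 -0.2109 -0.9748] yaw -1.4455670009105681 tip [ 0.6173 -0.096   0.038 ] [[296.5662 246.7792]]
net [(array([297.8, 247.6]), 0.77)]
red px 6 [np.float64(296.2641509433962), np.float64(249.49056603773585)]
probe 0.94 987 (np.float64(364.5), np.float64(355.5)) lowest 361.38461538461536 383
probe 0.77 246 (np.float64(300.1), np.float64(232.0)) lowest 297.2142857142857 244
probe 0.67 202 (np.float64(338.9), np.float64(324.6)) lowest 339.45454545454544 338
```

Emit:
apply_moves(
  moves=[
    [[0.0007,0,0.003],0],
    [[0.0007,0,0.003],0],
    [[0,0,0],0],
    [[0,0,0],0],
  ],
)

```text
time_s: 21.62
tcp_pos: [0.5976, -0.0956, 0.0929]
ee_rot: [[1.0, -0.025, -0.001], [-0.025, -1.0, -0.0], [-0.001, 0.0, -1.0]]
wrist_force: [0.3, 0.5, -1.2]
gripper_width: 0.285
gripper_force: 30.0
```

```bash
python3 fz.py
```

```text
F [-0.0305 -0.1578 -1.3773] +- [0.1626 0.1758 0.1179] tcp [ 0.5979 -0.0955  0.0934] 22.2167
```

Emit:
apply_moves(
  moves=[
    [[0.0005,0,0.002],0],
    [[0,0,0],0],
    [[0,0,0],0],
  ],
)

```text
time_s: 22.47
tcp_pos: [0.5982, -0.0956, 0.0911]
ee_rot: [[1.0, -0.025, -0.0], [-0.025, -1.0, -0.0], [-0.0, 0.0, -1.0]]
wrist_force: [-1.1, 0.3, -0.4]
gripper_width: 0.292
gripper_force: 30.0
```

```bash
python3 fz.py
```

```text
F [-0.0621  0.2049 -1.1992] +- [0.2015 0.1751 0.1348] tcp [ 0.5984 -0.0956  0.0914] 23.0667
```

Emit:
apply_moves(
  moves=[
    [[0.0005,0,0.002],0],
    [[0,0,0],0],
    [[0,0,0],0],
  ],
)

```text
time_s: 23.32
tcp_pos: [0.599, -0.0956, 0.0895]
ee_rot: [[1.0, -0.025, 0.0], [-0.025, -1.0, -0.0], [0.0, 0.0, -1.0]]
wrist_force: [-0.1, 0.7, 0.0]
gripper_width: 0.292
gripper_force: 30.0
```

```bash
python3 fz.py
```

```text
F [-0.3624  0.0261  0.1771] +- [0.1166 0.1753 0.1649] tcp [ 0.5989 -0.0956  0.0895] 23.9167
```

Contact was found at TCP z ≈ 0.091 (expected 0.090), and the tip is pushed in about 1.5 mm. Another 3.5 mm along the axis.

Emit:
apply_moves(
  moves=[
    [[0.0004,0,0.0017],0],
    [[0.0004,0,0.0017],0],
    [[0,0,0],0],
    [[0,0,0],0],
  ],
)

```text
time_s: 24.25
tcp_pos: [0.5998, -0.0956, 0.086]
ee_rot: [[1.0, -0.025, 0.0], [-0.025, -1.0, -0.0], [0.0, 0.0, -1.0]]
wrist_force: [-0.9, 0.4, 1.8]
gripper_width: 0.293
gripper_force: 30.0
```

```bash
python3 fz.py; python3 tip.py
```

```text
F [-0.448  -0.2722  1.3281] +- [0.106  0.1947 0.1352] tcp [ 0.5997 -0.0956  0.086 ] 24.85
[ 0.5997 -0.0956  0.086 ] [-1.1207 -0.4601  1.421 ] yaw -1.4452283062854945 tip [ 0.6205 -0.0961  0.0245] [[295.4763 250.7427]]
net [(array([375.8, 342.8]), 0.75), (array([297.6, 250. ]), 0.56), (array([303.1, 258.6]), 0.49)]
red px 4 [np.float64(296.60869565217394), np.float64(249.75)]
probe 0.93 893 (np.float64(364.3), np.float64(355.8)) lowest 361.38461538461536 382
probe 0.75 168 (np.float64(338.8), np.float64(324.0)) lowest 339.8 336
probe 0.51 236 (np.float64(298.4), np.float64(235.7)) lowest 296.70588235294116 247
```

Run:
```python
from sil import *
q=imaging.capture("side"); f=q["frame"].astype(float); b=f[...,0]-f[...,2]; g=proj(q,G)[0]
for t in(5,10,15,20):
    u=R@np.array([-np.sin(np.radians(t)),0,-np.cos(np.radians(t))]); A=proj(q,[G,G-u*.04]); print(t,np.degrees(np.arctan2(A[0,0]-A[1,0],A[1,1]-A[0,1])))
x0=int(g[0])-25
L=[]
for y in range(int(g[1])-4,int(g[1])+22):
    xs=np.nonzero(b[y,x0:x0+50]>25)[0]
    if len(xs)>5: L.append((y,xs.min()+x0,xs.max()+x0))
print(g,[tuple(map(int,l)) for l in L])
for t in("loupe","tray"): print(t,[(np.array(d["at"])*[640,480]).round(1) for d in models.place_of(q,t)[:1]])
```

```text
5 5.028226349630607
10 11.356924491575734
15 17.555454531002237
20 23.579111298643188
[302.9609 226.2666] [(228, 296, 305), (229, 296, 305), (230, 296, 305), (231, 295, 305), (232, 295, 304), (233, 295, 304), (234, 295, 304), (235, 295, 303), (236, 295, 312), (237, 295, 311), (238, 294, 302), (239, 295, 302), (240, 296, 301)]
loupe [array([288., 221.])]
tray [array([300.6, 259.4])]
```

```bash
python3 -c "
from station import r
print(r.finish_job())"
```

```text
the job is handed in; nothing more can be done
None
```

I handed the job in with the tray home against the back stop and the probe held on the red dot, about 13° from vertical (15° is square) and pressing with about 2.5 N (tip roughly half-way in); no verdict came back, and I viewed 11 pictures, one over the limit of 10.

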